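# Ready the descaler: line up the dosing pots, then open the safety cap

### The arm

A 6-joint arm with a two-finger parallel gripper is mounted at the origin on the work surface. World frame = base frame: x ahead of the robot, y to its left, z up, the work surface at z = 0. Lengths are in m, angles in rad, forces in N, time in s.
With the tool pointing down it reaches from about 0.25 to 0.775 m from the base axis. Payload 4 kg.
Tool frame: the origin (TCP) lies on the centre line of the jaws, within the pads' length; the fingertips stand 8 mm ahead of it and the grasp point (between the pads) lies 11 mm behind it; z points along the fingers, y is the direction in which the jaws open and shut (so a half turn about z gives the same grasp; the last joint's range is limited). The gripper opens to 94 mm and grips with 3 to 60 N. Pads are 16 mm wide; open, the fingers measure 119 mm over their backs; the gripper's body (75 mm by 177 mm) begins 78 mm behind the grasp point.
Start: joints at [-1.292, 0.087, 1.371, -0, 1.684, -0.103], TCP at [0.205, -0.51, 0.193] pointing down, gripper open.
Joint ranges: [-3.1, 3.1], [-0.76, 2.03], [0.27, 2.55], [-1.08, 4.22], [0.17, 2.65], [-2.57, 2.57]. Speed limits (rad/s): [2.79, 2.79, 3.14, 3.14, 3.14, 3.14].

### API

Orientations are given as [roll, pitch, yaw] about the fixed x, y, z axes, in that order (R = Rz(yaw) Ry(pitch) Rx(roll)).
In Python, from bench import robot gives the robot as it stands.
- The arm moves only by the shell command python3 -m crank 'ROWS' [OPENING]. ROWS is JSON, a list of rows, each a list of 4 numbers: the shift along the tool's x, y, z scaled (see below), then the turn about the tool's z scaled (see below). A call has exactly 10 rows; each row shifts and turns the commanded pose from where the row before left it, along the tool's axes as they then stand; what a row does not reach is not made up. The controller multiplies each number of a shift by 0.2 m and each number of a turn by pi/2 rad. A row lasts 1/8 s, in which the tool goes at most 62.5 mm and 10.7 degrees, less where a joint would pass 70% of its speed; a pose out of reach is approached as far as the arm can. A call with a number of a shift or a turn outside -1 to 1 is refused whole. A call with a gripper value outside its range is refused whole. OPENING is the gripper command: -1 is fully open, 1 is shut, values between are in proportion, set as the call begins (- or left out, the last holds). The fingers move at their own pace and stop on an object; the grip force is fixed at half the most. Time passes only in rows, so rows that do not move let the fingers close, or fill a call up. It gives the time, the measured TCP pose, the force and the opening at its end, in the units of the state.
- robot.get_obs(): the state, without advancing time (a new reading comes with each control period).
- robot.snapshot(name): name is "scene" or "top"; returns (picture, depth): 384x512x3 uint8, red, green, blue; 384x512 float32, m along the optical axis (not along the pixel's ray), 0 where there is no reading.
- robot.camera_params(name): a dict with "fx", "fy", "cx", "cy" (pixels), "world_from_camera" (4x4, takes a point from camera to world coordinates). Camera axes: x right, y down, z forward; pixel columns grow to the right and rows downward; lengths in m; the calibration is good to about 2 mm. A picture is of the moment at which its call begins. camera_params takes no time and is no camera call.
- robot.close_job(): hands the job in, once; it reports no verdict.
The state is a dict: "time": time; "joint_positions": joint angles; "qvel": joint speeds; "joint_torque": joint torques, N m; "tool_pos": TCP position; "ee_rot": TCP orientation; "wrist_force": force on the tool from outside, world axes, zero at the start; "wrist_torque": the same for the moment, N m; "width": finger opening in m.
Only numpy, scipy, OpenCV 4.12 (cv2) and the standard library are available. Lean on these libraries where they do the work, as an engineer would, in place of code of your own. Each camera call takes 0.05 s, during which the arm holds its last target.

### The job

Get everything ready for descaling: first nudge the three small square steel pots together into one straight row, close side by side with their faces flush, so they can be filled in one pass. Only then open the white descaler jug: press its push-and-turn cap down, and while it is down twist it anticlockwise (seen from above) until it is free, then lift it straight off. Finish while still holding the cap upright in the gripper, clear above the jug's mouth; the jug stays standing about where it is, the pots stay in their row, and the other things are left alone.

Things in the scene. Friction and masses are not known exactly. Their poses are not given: they have to be found in the camera images.
- pot_left: One of three alike open square steel pots, 50 x 50 mm outside, 45 mm high, walls 3 mm, about 0.11 kg, loose on the counter. Origin: centre of its underside; x and y along its sides, z up. It starts to the left (+y of pot_mid) of the middle pot, 15 to 40 mm apart from it, somewhat askew and out of line.
- pot_mid: The middle one of the three alike square steel pots (50 x 50 x 45 mm), origin at the centre of its underside. The three stand roughly along its y axis at the start.
- pot_right: The third square steel pot (50 x 50 x 45 mm), origin at the centre of its underside; it starts on the -y side of pot_mid, 15 to 40 mm apart from it, askew and out of line.
- jug: Squat white plastic descaler jug, full (0.7 to 0.95 kg), standing loose: body 94 x 94 mm, 98 mm high, shoulder up to 112 mm, then a round neck. A loop handle stands out to 85 mm on its -x side, 20 to 95 mm high. Origin: centre of its underside, z up. Friction under it holds it while the cap is pressed and turned; it need not be held.
- jug_mouth (a point): Centre of the jug's open mouth, on its axis at the top of the neck (29 mm diameter), 148 mm above the jug's underside. Hidden inside the cap until that is off. The neck has three lugs under which the cap locks.
- cap: Grey ribbed push-and-turn cap on the jug's neck, 44 mm diameter, 33 mm high, 50 g. Origin: centre of its lower rim, z up; closed, the rim is 126 mm above the jug's underside and the x axes of cap and jug are parallel. An inner spring pushes it up with 8 N; it cannot be turned free unless pushed down 3 mm or more, and bottoms 5 mm down at 13 N.
- cap_top (a point): Centre of the cap's top, 33 mm above its rim. Grip the cap from above at any angle; below its rim fingertips have room down to 112 mm above the counter. Held down, it turns anticlockwise seen from above: after 36 degrees it is free to lift straight off; it stops at about 90, so 60 is right. Clockwise it stops at once.
- turner: Bystander: black plastic slotted turner lying flat, 360 mm long along x, blade 80 mm wide at +x, 12 mm high. Origin on its underside 180 mm from either end.
- tongs: Bystander: steel tongs lying on their side, about 260 mm long along x, open to about 70 mm at the +x tips, 34 mm high. Origin on the counter near mid-length.
- spoon_rest: Bystander: blue ceramic spoon rest, round dish of 94 mm diameter, 20 mm high, with a 50 mm tail to -x. Origin: centre of the dish's underside.
- salt_cellar: Bystander: round glass salt cellar, 68 mm diameter, 59 mm high with its hinged steel top, standing close to the jug on its +x side. Origin: centre of its underside.
- pot_stand: Bystander: slatted wooden pot stand, 140 x 140 mm, 24 mm high. Origin: centre of its underside.
Not all that is in view belongs to the job. What is shaped like the jug but green is not meant.

How it is judged:
On the way, in this order (a step that is already met when the one before it is completed fails the run):
1. the three pots stand in one straight row, close side by side and flush, while the cap is still closed (horizontal distance between pot_left and pot_mid below 0.11 m and horizontal distance between each of pot_mid, pot_left and pot_right below 0.11 m and ((x of pot_left in the frame of pot_mid between -0.007 and 0.007 m and x of pot_right in the frame of pot_mid between -0.007 and 0.007 m) or (y of pot_left in the frame of pot_mid between -0.007 and 0.007 m and y of pot_right in the frame of pot_mid between -0.007 and 0.007 m)) and (angle between the x axis of pot_left and the x axis of pot_mid, either way round below 0.13 rad or angle between the x axis of pot_left and the x axis of pot_mid, either way round above 1.44 rad) and (angle between the x axis of pot_right and the x axis of pot_mid, either way round below 0.13 rad or angle between the x axis of pot_right and the x axis of pot_mid, either way round above 1.44 rad) and angle between each of pot_left, pot_mid, pot_right's own z axis and vertical below 0.1 rad and height (world z) of each of pot_left, pot_mid, pot_right below 0.008 m and z of cap in the frame of jug between 0.124 and 0.13 m and horizontal distance between cap and jug below 0.01 m), for 0.2 s.
2. the cap is pressed down on the neck (z of cap in the frame of jug below 0.1233 m and horizontal distance between cap and jug below 0.01 m), for 0.1 s.
3. the cap is turned past its catches, still on the neck (angle between the x axis of cap and the x axis of jug, either way round above 0.58 rad and z of cap in the frame of jug below 0.14 m and horizontal distance between cap and jug below 0.01 m), for 0.05 s.
At the end, for the whole second after the job is handed in: Fingers hold the cap still and upright (0.3 rad), rim 156 to 300 mm above the jug's underside, within 45 mm of its axis, free of the jug; jug upright, moved under 60 mm; pots in a row: at most 10 mm of gaps in all, flush within 7 mm and square within 0.13 rad to the middle one (z of cap in the frame of jug between 0.156 and 0.3 m and horizontal distance between cap and jug below 0.045 m and angle between cap's own z axis and vertical below 0.3 rad and linear speed of cap below 0.05 m/s and contact force between the fingers and cap above 1 N and contact force between cap and jug below 0.1 N and angle between jug's own z axis and vertical below 0.05 rad and height (world z) of each of jug, pot_left, pot_mid, pot_right below 0.008 m and distance of jug from where it was at the start of the episode below 0.06 m and linear speed of jug below 0.03 m/s and horizontal distance between pot_left and pot_mid below 0.11 m and horizontal distance between each of pot_mid, pot_left and pot_right below 0.11 m and ((x of pot_left in the frame of pot_mid between -0.007 and 0.007 m and x of pot_right in the frame of pot_mid between -0.007 and 0.007 m) or (y of pot_left in the frame of pot_mid between -0.007 and 0.007 m and y of pot_right in the frame of pot_mid between -0.007 and 0.007 m)) and (angle between the x axis of pot_left and the x axis of pot_mid, either way round below 0.13 rad or angle between the x axis of pot_left and the x axis of pot_mid, either way round above 1.44 rad) and (angle between the x axis of pot_right and the x axis of pot_mid, either way round below 0.13 rad or angle between the x axis of pot_right and the x axis of pot_mid, either way round above 1.44 rad) and angle between each of pot_left, pot_mid, pot_right's own z axis and vertical below 0.1 rad); the arm keeps its last pose, push and grip.
It fails at once if the jug is tipped or lifted off the counter (angle between jug's own z axis and vertical above 0.3 rad or height (world z) of jug above 0.02 m).
It fails at once if a pot is tipped over (angle between any of pot_left, pot_mid, pot_right's own z axis and vertical above 0.6 rad).
It fails at once if a bystander is moved more than 30 mm (distance of any of turner, tongs, spoon_rest, salt_cellar, pot_stand from where it was at the start of the episode above 0.03 m).
It also fails if it takes over 67 s, if anything falls off the work surface, if the arm or the gripper's body presses on something with over 40 N, if the wrist force passes 120 N, or if a joint passes its speed limit or range.

## Working session

There is one attempt and no reset: what is moved stays moved. The work goes in short steps, Python scripts to look and compute and a shell command to move; the robot and the scene stay as the last step left them, time stands still between calls to the robot, and variables do not carry over. Pictures are saved under pics/ and viewed, and the job is handed in when it is done.

```bash
ls; mkdir -p pics
python3 - <<'E'
from bench import robot
import cv2,numpy as np
o=robot.get_obs();print(o)
for n in("scene","top"):
    im,d=robot.snapshot(n);np.savez(f"pics/{n}0.npz",im=im,d=d)
    cv2.imwrite(f"pics/{n}0.png",cv2.resize(im[:,:,::-1],(800,600)))
    p=robot.camera_params(n);print(n,p)
E
```

```text
pics
{'time': 0.0, 'joint_positions': array([-1.29209898e+00,  8.79379988e-02,  1.37224174e+00, -1.87087149e-05,
        1.68361530e+00, -1.03102471e-01]), 'qvel': array([ 0.00103911,  0.00063157,  0.00071774,  0.00156435,  0.00016492,
       -0.00082376]), 'joint_torque': array([-8.58016465e-04, -3.40180600e+01, -3.02429795e+01,  7.17280945e-02,
        3.28104885e-02, -1.78558835e-04]), 'tool_pos': array([ 0.20475258, -0.50984037,  0.19221987]), 'ee_rot': array([-3.13940005e+00, -2.08173646e-04,  3.81797504e-01]), 'wrist_force': array([-0.41723448,  0.35085113, -0.68702181]), 'wrist_torque': array([-0.06119084,  0.02826077, -0.04991099]), 'width': 0.0938291678117086}
scene {'fx': 389.10310033166905, 'fy': 389.10310033166905, 'cx': 252.18735381220085, 'cy': 192.37231136045767, 'world_from_camera': array([[-0.5010093 ,  0.54233588, -0.67443419,  1.28918862],
       [ 0.86514611,  0.29348104, -0.40668304,  0.4687771 ],
       [-0.02262516, -0.7872361 , -0.61623651,  0.80201459],
       [ 0.        ,  0.        ,  0.        ,  1.        ]])}
top {'fx': 384.46181110761836, 'fy': 384.46181110761836, 'cx': 255.18254130110782, 'cy': 186.63434204002843, 'world_from_camera': array([[-1.79227581e-02, -9.95528512e-01,  9.27456595e-02,
         4.14167348e-01],
       [-9.99838148e-01,  1.79907351e-02, -1.03158766e-04,
         2.16238825e-02],
       [-1.56586510e-03, -9.27324974e-02, -9.95689827e-01,
         1.30490858e+00],
       [ 0.00000000e+00,  0.00000000e+00,  0.00000000e+00,
         1.00000000e+00]])}
```

View pics/scene0.png

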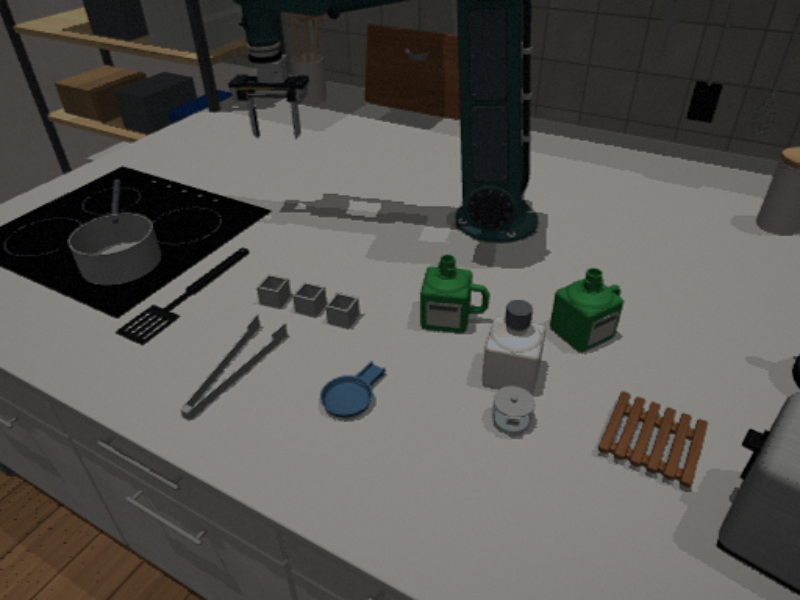

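View pics/top0.png

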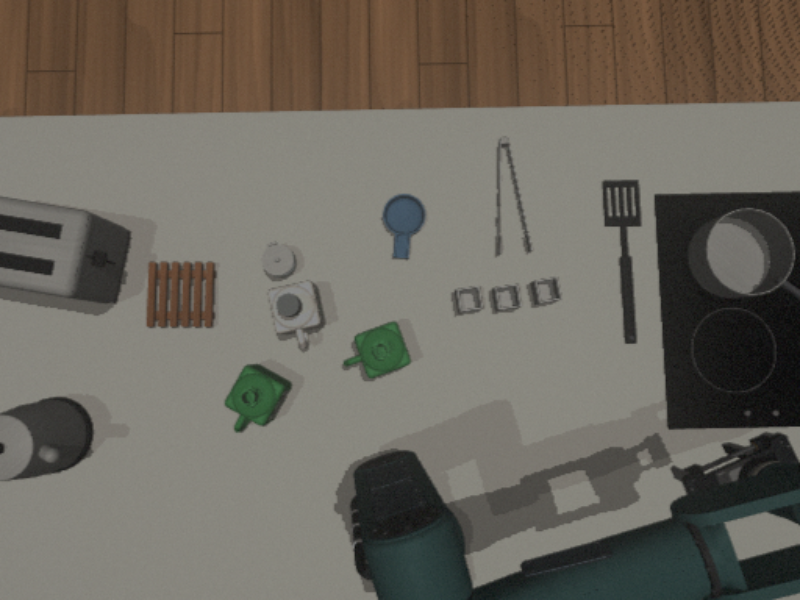

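The scene view shows the pots at about (275,290), (310,298), (343,310), the jug at (515,350) and its cap at (518,315). In the top view the pots are at (467,300), (505,298), (544,291) and the cap is at (288,304). Next I'll measure them.

```bash
cat > h.py <<'E'
from bench import robot
import cv2,numpy as np
def cloud(n,im,d):
    p=robot.camera_params(n);v,u=np.mgrid[0:384,0:512]
    X=np.stack([(u-p['cx'])/p['fx']*d,(v-p['cy'])/p['fy']*d,d,np.ones_like(d)],-1)@p['world_from_camera'].T
    W=X[...,:3].copy();W[d==0]=np.nan;return W
def ontoplane(n,uv,z):
    p=robot.camera_params(n);T=p['world_from_camera'];uv=np.atleast_2d(uv).astype(float)
    r=np.c_[(uv[:,0]-p['cx'])/p['fx'],(uv[:,1]-p['cy'])/p['fy'],np.ones(len(uv))]@T[:3,:3].T
    s=(z-T[2,3])/r[:,2];return T[:3,3]+r*s[:,None]
def clusters(W,zlo,zhi,box,minpx=15,close=2):
    x0,x1,y0,y1=box
    m=(W[...,2]>zlo)&(W[...,2]<zhi)&(W[...,0]>x0)&(W[...,0]<x1)&(W[...,1]>y0)&(W[...,1]<y1)
    n,l,st,c=cv2.connectedComponentsWithStats(m.astype(np.uint8),connectivity=8)
    return [(l==i) for i in range(1,n) if st[i,4]>=minpx]
def rect(P):
    return cv2.minAreaRect((P[:,:2]*1000).astype(np.float32))
E
python3 - <<'E'
from h import *
for n in("scene","top"):
    z=np.load(f"pics/{n}0.npz");W=cloud(n,z['im'],z['d'])
    print(n)
    for zl,zh,b,t in((.02,.06,(.3,.6,-.35,0),'pots/spoon'),(.006,.06,(.3,.8,-.4,.0),'low'),(.145,.18,(.3,.75,.05,.6),'cap'),(.085,.1,(.3,.75,.05,.6),'body'),(.05,.07,(.3,.8,.05,.6),'salt')):
        for m in clusters(W,zl,zh,b):
            P=W[m];v,u=np.nonzero(m)
            print(t,m.sum(),'uv',u.mean().round(),v.mean().round(),'mean',P.mean(0).round(4),'min',P.min(0).round(3),'max',P.max(0).round(3),'rect',[np.round(q,1) for q in rect(P)])
E
```

```text
scene
pots/spoon 241 uv 175.0 184.0 mean [ 0.5317 -0.2867  0.035 ] min [ 0.501 -0.317  0.02 ] max [ 0.561 -0.257  0.048] rect [array([ 530. , -287.8]), array([54.8, 53.6]), np.float64(8.8)]
pots/spoon 249 uv 198.0 189.0 mean [ 0.5186 -0.2013  0.0351] min [ 0.487 -0.232  0.02 ] max [ 0.545 -0.173  0.048] rect [array([ 516.9, -203.1]), array([54.9, 53.5]), np.float64(7.5)]
pots/spoon 250 uv 219.0 196.0 mean [ 0.5157 -0.1208  0.035 ] min [ 0.487 -0.15   0.02 ] max [ 0.543 -0.094  0.049] rect [array([ 514.3, -121.5]), array([54.7, 51.4]), np.float64(7.3)]
low 327 uv 175.0 185.0 mean [ 0.5326 -0.2856  0.0293] min [ 0.501 -0.317  0.006] max [ 0.561 -0.257  0.048] rect [array([ 530. , -287.8]), array([54.8, 53.6]), np.float64(8.8)]
low 688 uv 209.0 194.0 mean [ 0.5181 -0.1602  0.0292] min [ 0.487 -0.232  0.006] max [ 0.545 -0.093  0.049] rect [array([ 515., -163.]), array([ 57.4, 138.4]), np.float64(1.0)]
low 217 uv 150.0 223.0 mean [ 0.7026 -0.2458  0.0166] min [ 0.614 -0.262  0.006] max [ 0.799 -0.23   0.034] rect [array([ 706.7, -245.6]), array([187.8,   7.2]), np.float64(8.9)]
low 255 u
[... 4957 characters left out ...]
8.9, 106.4]), np.float64(89.1)]
body 189 uv 169.0 244.0 mean [0.3517 0.2927 0.095 ] min [0.302 0.254 0.085] max [0.384 0.354 0.1  ] rect [array([346.1, 301.3]), array([94.4, 49.5]), np.float64(58.4)]
body 48 uv 147.0 256.0 mean [0.3171 0.3615 0.0958] min [0.301 0.352 0.085] max [0.344 0.372 0.099] rect [array([321.7, 362.8]), array([42.9, 18.9]), np.float64(4.8)]
salt 188 uv 177.0 165.0 mean [0.6062 0.276  0.0525] min [0.574 0.244 0.05 ] max [0.644 0.307 0.061] rect [array([604.5, 275.9]), array([64.6, 64.7]), np.float64(61.9)]
salt 15 uv 182.0 250.0 mean [0.33   0.2593 0.059 ] min [0.309 0.253 0.051] max [0.349 0.269 0.07 ] rect [array([328.1, 260.4]), array([ 8.6, 41.6]), np.float64(78.1)]
```

```bash
cat >> h.py <<'E'
def tomove(p,yaw,target):
    """world offset -> tool axes in crank units (tool down)"""
    d=np.array(target)-np.array(p);c,s=np.cos(yaw),np.sin(yaw)
    return np.array([d[0]*c+d[1]*s, d[0]*s-d[1]*c, -d[2]])/0.2
E
python3 - <<'E'
from h import *
for n in("scene","top"):
    z=np.load(f"pics/{n}0.npz");im=z['im'];W=cloud(n,im,z['d'])
    for m in clusters(W,.037,.06,(.3,.6,-.35,0)):
        P=W[m];r=rect(P);print(n,m.sum(),[np.round(q,1) for q in r])
a=np.load('pics/top0.npz')['im'][165:220,275:375,::-1];cv2.imwrite('pics/a.png',cv2.resize(a,(800,440),interpolation=cv2.INTER_CUBIC))
# integrate candidate
p=np.array([.2048,-.5098]);yaw=.382
for r in [(0.,0,0,-.105)]*8:
    yaw-=r[3]*np.pi/2
print(yaw, tomove([.2048,-.5098,.192],1.70,[.5173,-.2053,.12]))
E
```

```text
scene 106 [array([ 529.9, -287.6]), array([53.8, 52.4]), np.float64(10.9)]
scene 111 [array([ 517.3, -203.3]), array([51.4, 53.3]), np.float64(8.5)]
scene 110 [array([ 513.7, -122.3]), array([52.3, 50. ]), np.float64(7.9)]
top 89 [array([ 531. , -292.9]), array([50. , 52.3]), np.float64(9.6)]
top 86 [array([ 517.7, -207.5]), array([50. , 51.2]), np.float64(8.0)]
top 84 [array([ 514.9, -126.5]), array([49.9, 50.3]), np.float64(7.3)]
1.7014689145077129 [1.30849015 1.74564201 0.36      ]
```

View pics/a.png

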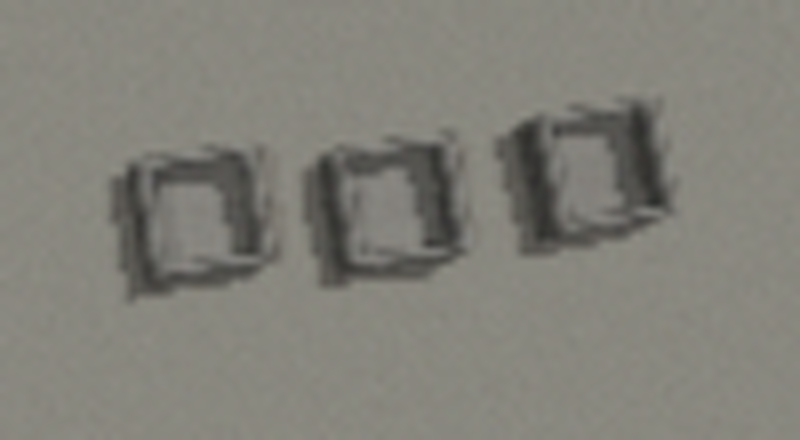

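```bash
python3 -m crank '[[0,0,0,-0.105],[0,0,0,-0.105],[0,0,0,-0.105],[0,0,0,-0.105],[0,0,0,-0.105],[0,0,0,-0.105],[0,0,0,-0.105],[0,0,0,-0.105],[0,0,0,0],[0,0,0,0]]' -1; python3 -m crank '[[0.13,0.175,0,0],[0.13,0.175,0,0],[0.13,0.175,0,0],[0.13,0.175,0,0],[0.13,0.175,0,0],[0.13,0.175,0,0],[0.13,0.175,0,0],[0.13,0.175,0,0],[0.13,0.175,0,0],[0.13,0.175,0,0]]'; python3 -c "
from h import *
o=robot.get_obs();print(o['tool_pos'],o['ee_rot'],o['joint_positions'],o['time']);print(tomove(o['tool_pos'],o['ee_rot'][2],[.5173,-.2053,.02]))"
```

```text
time: 1.35
tool_pos: [0.2049, -0.5103, 0.1931]
ee_rot: [-3.142, -0.001, 1.699]
wrist_force: [-0.5, -0.1, -0.0]
width: 0.094
time: 2.6
tool_pos: [0.519, -0.206, 0.1934]
ee_rot: [3.142, 0.0, 1.699]
wrist_force: [-0.4, -0.8, -1.0]
width: 0.0941
[ 0.51903731 -0.20598386  0.19337573] [3.14151197e+00 2.60737378e-04 1.69938007e+00] [-4.79217116e-01  1.05854139e-01  1.35051622e+00 -1.69069393e-04
  1.68500717e+00 -6.07820157e-01] 2.6
[ 0.00450495 -0.00817639  0.86687863]
```

```bash
python3 -m crank '[[0.004,-0.008,0.1,0],[0,0,0.1,0],[0,0,0.1,0],[0,0,0.1,0],[0,0,0.1,0],[0,0,0.1,0],[0,0,0.1,0],[0,0,0.1,0],[0,0,0.06,0],[0,0,0,0]]'; python3 -m crank '[[0,0,0,0],[0,0,0,0],[0,0,0,0],[0,0,0,0],[0,0,0,0],[0,0,0,0],[0,0,0,0],[0,0,0,0],[0,0,0,0],[0,0,0,0]]' 1
```

```text
time: 3.85
tool_pos: [0.5157, -0.2062, 0.0204]
ee_rot: [-3.14, -0.001, 1.701]
wrist_force: [-0.1, 0.7, 0.2]
width: 0.0939
time: 5.1
tool_pos: [0.5165, -0.2065, 0.0216]
ee_rot: [3.141, 0.0, 1.701]
wrist_force: [-0.2, 1.2, 2.0]
width: 0.0495
```

Run:
```python
from h import *
z=robot.snapshot("scene")[0];cv2.imwrite('pics/b.png',cv2.resize(z[110:260,100:300,::-1],(800,600)))
```

```text
(no output)
```

View pics/b.png

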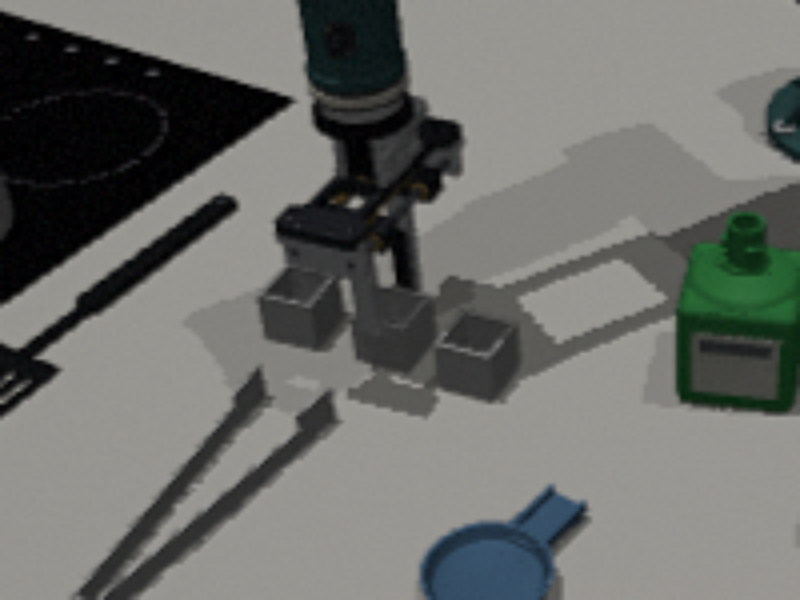

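The picture shows the jaws squarely on the middle pot at about (395,320), and the 49.5 mm width agrees with its size. Next I'll release it and go to the left pot.

```bash
python3 -m crank '[[0,0,0,0],[0,0,0,0],[0,0,0,0],[0,0,0,0],[0,0,0,0],[0,0,0,0],[0,0,-0.08,0],[0,0,-0.08,0],[0,0,-0.1,0],[0.04,0,0,0]]' -0.7; python3 -c "
from h import *
o=robot.get_obs();print(tomove(o['tool_pos'],o['ee_rot'][2],[.5146,-.124,.02]))"
```

```text
time: 6.4
tool_pos: [0.5173, -0.1996, 0.0768]
ee_rot: [3.136, 0.004, 1.7]
wrist_force: [0.3, -0.5, 0.2]
width: 0.0798
[0.376672   0.03539589 0.28418247]
```

```bash
python3 -m crank '[[0.1,0,0,0],[0.1,0,0,0],[0.1,0,0,0],[0.075,0,0,0],[0,0,0,0],[0,0,0.1,0],[0,0,0.1,0],[0,0,0.08,0],[0,0,0,0],[0,0,0,0]]' -1; python3 -m crank '[[0,0,0,0],[0,0,0,0],[0,0,0,0],[0,0,0,0],[0,0,0,0],[0,0,0,0],[0,0,0,0],[0,0,0,0],[0,0,0,0],[0,0,0,0]]' 1;  python3 - <<'E'
from h import *
z=robot.snapshot("scene")[0];cv2.imwrite('pics/c.png',cv2.resize(z[110:260,100:300,::-1],(800,600)))
E
```

```text
time: 7.65
tool_pos: [0.5062, -0.1246, 0.018]
ee_rot: [3.141, 0.001, 1.701]
wrist_force: [-0.3, -0.3, 0.2]
width: 0.0937
time: 8.9
tool_pos: [0.5061, -0.1243, 0.0178]
ee_rot: [3.14, 0.0, 1.701]
wrist_force: [2.0, 1.9, 2.1]
width: 0.0496
```

View pics/c.png

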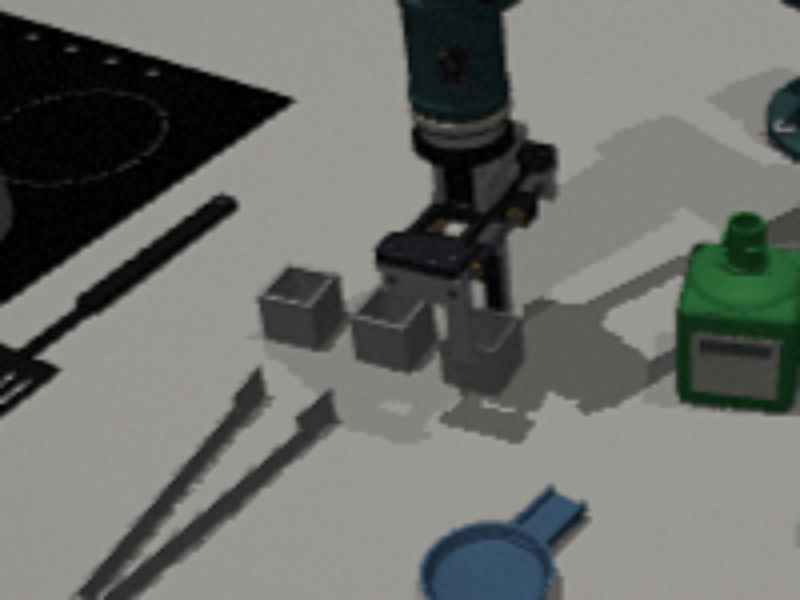

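```bash
python3 -m crank '[[-0.035,0,0,0],[-0.035,0,0,0],[-0.035,0,0,0],[-0.035,0,0,0],[-0.025,0,0,0],[-0.02,0,0,0],[0,0,0,0],[0,0,0,0],[0,0,0,0],[0,0,0,0]]'; python3 -m crank '[[0,0,0,0],[0,0,0,0],[0,0,0,0],[0,0,0,0],[0,0,0,0],[0,0,0,0],[0,0,-0.08,0],[0,0,-0.08,0],[0,0,-0.1,0],[-0.04,0,0,0]]' -0.7;python3 - <<'E'
from h import *
o=robot.get_obs();print(tomove(o['tool_pos'],o['ee_rot'][2],[.5305,-.29,.02]))
for n in ("scene",):
    im,d=robot.snapshot(n);cv2.imwrite('pics/d.png',cv2.resize(im[110:260,100:300,::-1],(800,600)))
E
```

```text
time: 10.2
tool_pos: [0.5098, -0.1601, 0.0178]
ee_rot: [-3.14, -0.002, 1.702]
wrist_force: [-0.2, 3.0, 6.1]
width: 0.05
time: 11.45
tool_pos: [0.5136, -0.1697, 0.0728]
ee_rot: [3.136, 0.004, 1.702]
wrist_force: [0.4, 0.3, 0.3]
width: 0.0799
[-0.60755405  0.00521093  0.26419228]
```

View pics/d.png

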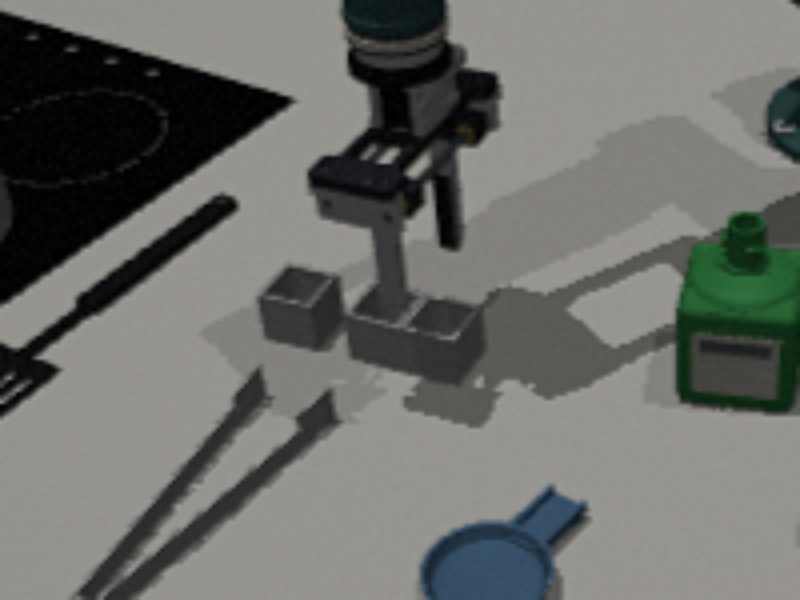

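The left and middle pots are flush at about (385,330) and (445,335). The right pot at (300,308) is next.

```bash
python3 -m crank '[[-0.1,0,0,0],[-0.15,0,0,0],[-0.15,0,0,0],[-0.15,0,0,0],[-0.05,0,0,0],[0,0,0.1,0],[0,0,0.1,0],[0,0,0.06,0],[0,0,0,0],[0,0,0,0]]' -1; python3 -m crank '[[0,0,0,0],[0,0,0,0],[0,0,0,0],[0,0,0,0],[0,0,0,0],[0,0,0,0],[0,0,0,0],[0,0,0,0],[0,0,0,0],[0,0,0,0]]' 1;  python3 - <<'E'
from h import *
z=robot.snapshot("scene")[0];cv2.imwrite('pics/e.png',cv2.resize(z[110:260,100:300,::-1],(800,600)))
E
```

```text
time: 12.75
tool_pos: [0.5276, -0.288, 0.0181]
ee_rot: [3.141, 0.001, 1.701]
wrist_force: [-0.2, -0.2, -0.3]
width: 0.0938
time: 14.0
tool_pos: [0.5272, -0.2878, 0.0174]
ee_rot: [3.141, 0.0, 1.701]
wrist_force: [0.8, 0.5, 0.5]
width: 0.0497
```

View pics/e.png

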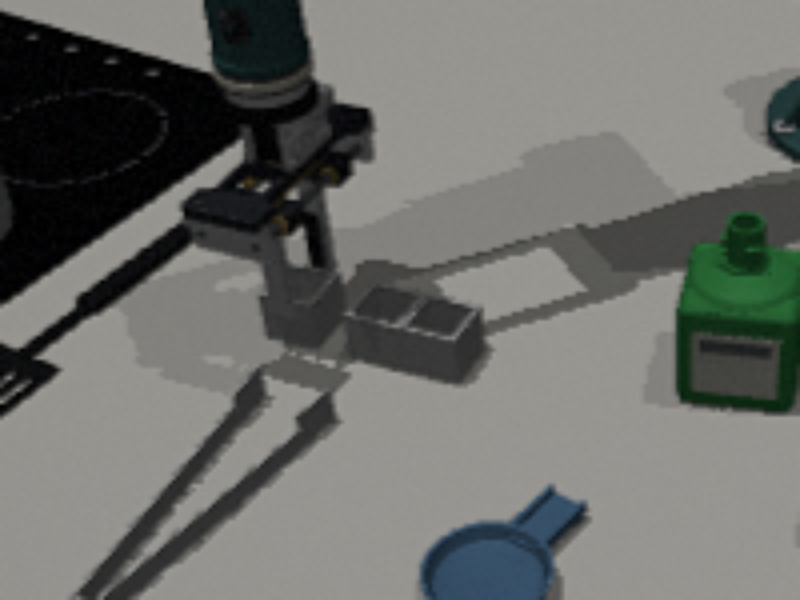

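```bash
python3 -m crank '[[0.035,0,0,0],[0.035,0,0,0],[0.035,0,0,0],[0.03,0,0,0],[0.02,0,0,0],[0.02,0,0,0],[0.005,0,0,0],[0,0,0,0],[0,0,0,0],[0,0,0,0]]'
python3 - <<'E'
from h import *
z=robot.snapshot("scene")[0];cv2.imwrite('pics/f.png',cv2.resize(z[110:260,100:300,::-1],(800,600)))
E
```

```text
time: 15.3
tool_pos: [0.5225, -0.2521, 0.0175]
ee_rot: [3.141, -0.0, 1.701]
wrist_force: [0.3, -1.0, 2.0]
width: 0.0501
```

View pics/f.png

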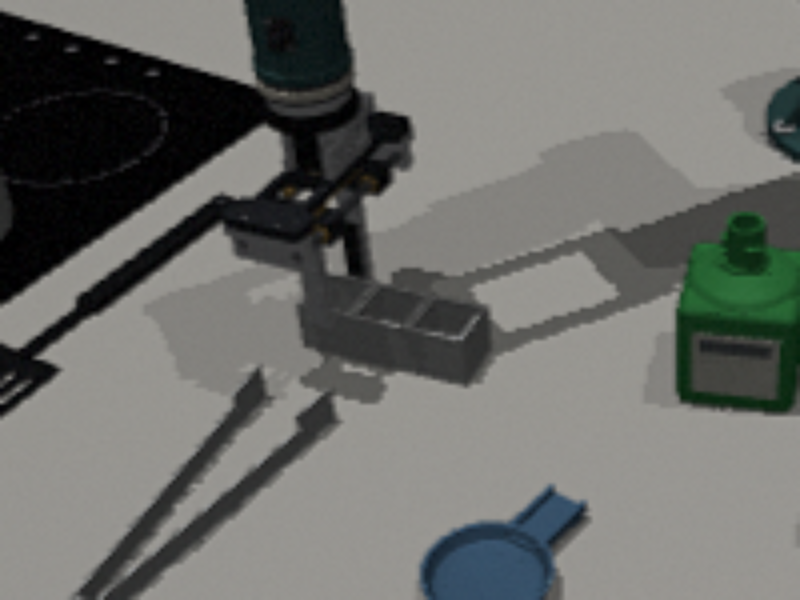

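```bash
python3 -m crank '[[0,0,0,0],[0,0,0,0],[0,0,0,0],[0,0,0,0],[0,0,0,0],[0,0,0,0],[0,0,-0.08,0],[0,0,-0.1,0],[0,0,-0.2,0],[0,0,-0.2,0]]' -0.8; python3 -m crank '[[0,0,-0.2,0],[0,0,-0.2,0],[0,0,-0.13,0],[0.2,0,0,0],[0.2,0,0,0],[0.2,0,0,0],[0.2,0,0,0],[0.2,0,0,0],[0.2,0,0,0],[0.2,0,0,0]]' -1
python3 - <<'E'
from h import *
for n in("scene","top"):
    im,d=robot.snapshot(n);np.savez(f"pics/{n}1.npz",im=im,d=d);W=cloud(n,im,d)
    for m in clusters(W,.02,.06,(.3,.6,-.35,-.05)):
        P=W[m];r=rect(P);print(n,m.sum(),[np.round(q,1) for q in r])
    cv2.imwrite(f'pics/g{n}.png',cv2.resize(im[:,:,::-1],(800,600)))
    c=im[165:220,275:375] if n=="top" else im[130:230,120:270]
    cv2.imwrite(f'pics/gc{n}.png',cv2.resize(c[:,:,::-1],(780,int(780*c.shape[0]/c.shape[1])),interpolation=cv2.INTER_CUBIC))
E
```

```text
time: 16.6
tool_pos: [0.5225, -0.2522, 0.1357]
ee_rot: [3.141, 0.001, 1.701]
wrist_force: [0.2, -0.3, 0.2]
width: 0.0848
time: 17.85
tool_pos: [0.4857, 0.0268, 0.2409]
ee_rot: [3.139, 0.0, 1.701]
wrist_force: [1.0, -0.1, 0.6]
width: 0.0945
scene 646 [array([ 515.9, -203. ]), array([ 58.7, 152.3]), np.float64(8.1)]
top 306 [array([ 516.9, -207.6]), array([ 50.7, 149.9]), np.float64(8.9)]
```

View pics/gctop.png

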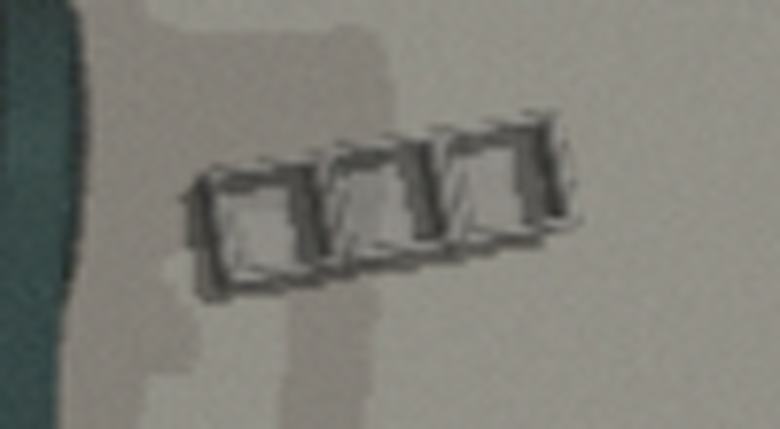

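View pics/gcscene.png

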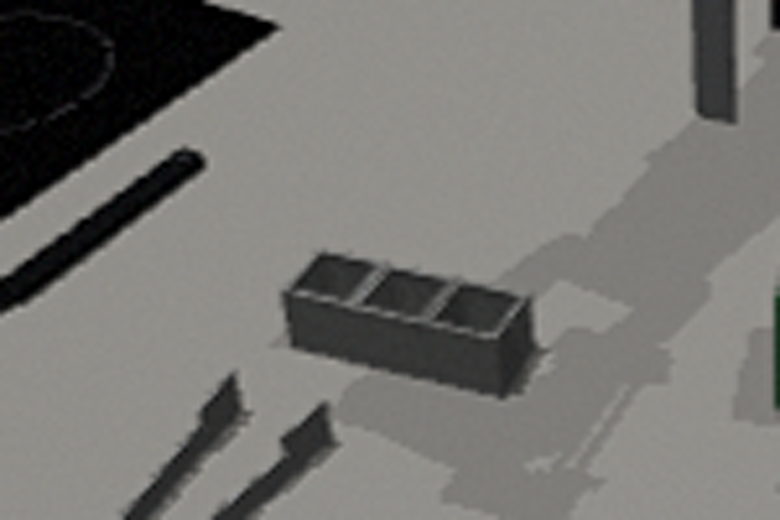

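View pics/gscene.png

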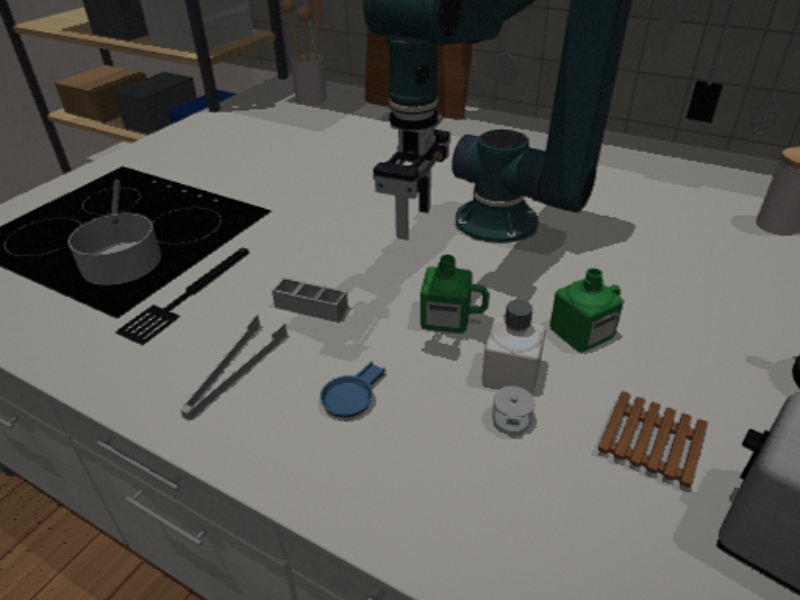

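The row measures about 150 x 51 mm in the top view, so it is flush and closed up. Now the cap. The two cameras differ by 5 mm in y, so I'll average them.

Run:
```python
from h import *
for n in("scene","top"):
    z=np.load(f"pics/{n}1.npz");im=z['im'];W=cloud(n,im,z['d'])
    for m in clusters(W,.154,.17,(.4,.6,.15,.35)):
        P=W[m];print(n,m.sum(),P.mean(0).round(4),cv2.minEnclosingCircle((P[:,:2]*1000).astype(np.float32)))
o=robot.get_obs();print(o['tool_pos'],tomove(o['tool_pos'],o['ee_rot'][2],[.5014,.2365,.13]))
```

```text
scene 153 [0.5017 0.2391 0.1581] ((499.90924072265625, 237.67153930664062), 22.198991775512695)
top 167 [0.5006 0.234  0.159 ] ((500.92315673828125, 234.00160217285156), 22.170589447021484)
[0.48552511 0.02854046 0.24116419] [1.01956654 0.21900588 0.55582095]
```

```bash
python3 -m crank '[[0.15,0.03,0,0],[0.15,0.03,0,0],[0.15,0.03,0,0],[0.15,0.03,0,0],[0.15,0.03,0,0],[0.15,0.03,0,0],[0.12,0.04,0,0],[0,0,0,0],[0,0,0,0],[0,0,0,0]]' -1
python3 - <<'E'
from h import *
o=robot.get_obs();print(o['tool_pos'],tomove(o['tool_pos'],o['ee_rot'][2],[.5014,.2365,.13]))
for n in("scene","top"):
    im,d=robot.snapshot(n)
    c=im[100:280,240:420] if n=="scene" else im[130:260,120:250]
    cv2.imwrite(f'pics/h{n}.png',cv2.resize(c[:,:,::-1],(600,600)))
E
```

```text
time: 19.2
tool_pos: [0.5033, 0.2323, 0.2398]
ee_rot: [3.141, 0.0, 1.7]
wrist_force: [0.0, -0.1, 0.5]
width: 0.0939
[0.50325309 0.23232063 0.23977347] [ 0.02191519 -0.00650005  0.54886736]
```

View pics/hscene.png

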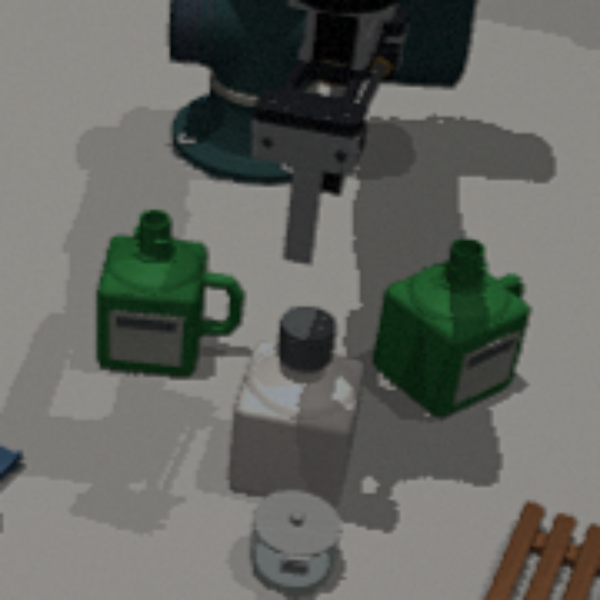

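View pics/htop.png

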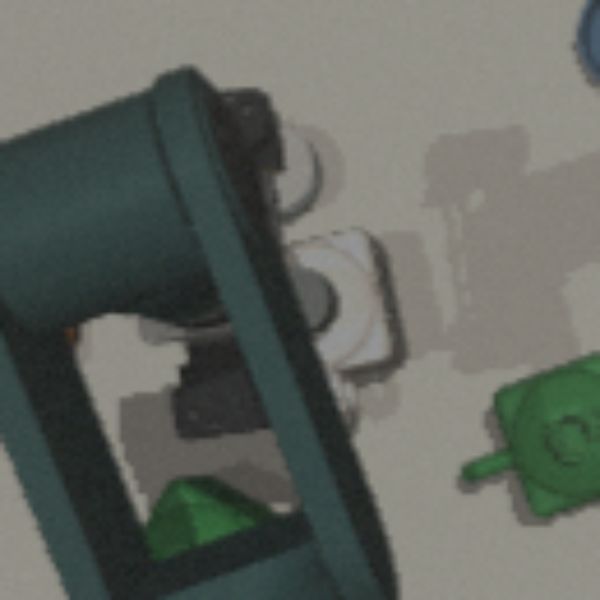

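The jaws are spread astride the cap (about (305,340) in the scene crop), so I'll descend and grip.

```bash
python3 -m crank '[[0.02,-0.005,0,0],[0,0,0.1,0],[0,0,0.1,0],[0,0,0.1,0],[0,0,0.1,0],[0,0,0.08,0],[0,0,0.05,0],[0,0,0.02,0],[0,0,0,0],[0,0,0,0]]' -1
python3 - <<'E'
from h import *
o=robot.get_obs();print(o['tool_pos'],tomove(o['tool_pos'],o['ee_rot'][2],[.5014,.2365,.13]))
im,d=robot.snapshot("scene");W=cloud("scene",im,d)
c=im[100:280,240:420];cv2.imwrite(f'pics/i.png',cv2.resize(c[:,:,::-1],(600,600)))
# near finger, points beyond x>.53 above jug shoulder
for m in clusters(W,.125,.2,(.535,.6,.18,.3)):
    P=W[m];print(m.sum(),P.mean(0).round(4),P.min(0).round(3),P.max(0).round(3))
E
```

```text
time: 20.55
tool_pos: [0.502, 0.2375, 0.1302]
ee_rot: [3.14, -0.0, 1.701]
wrist_force: [-0.1, 0.3, 0.1]
width: 0.0941
[0.50203749 0.23748765 0.13018962] [-0.00448154 -0.00380288  0.00094809]
130 [0.5586 0.2475 0.1751] [0.547 0.237 0.143] [0.564 0.256 0.2  ]
```

View pics/i.png

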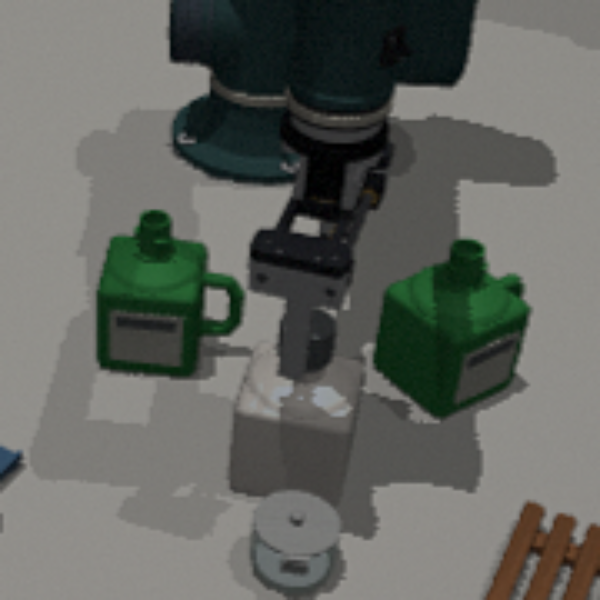

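The finger in the scene view reads about 2 mm high in y, which supports the averaged cap position. Closing.

```bash
python3 -m crank '[[0,0,0,0],[0,0,0,0],[0,0,0,0],[0,0,0,0],[0,0,0,0],[0,0,0,0],[0,0,0,0],[0,0,0,0],[0,0,0,0],[0,0,0,0]]' 1; python3 -m crank '[[0,0,0.005,0],[0,0,0.005,0],[0,0,0.005,0],[0,0,0.005,0],[0,0,0,0],[0,0,0,0],[0,0,0,0],[0,0,0,0],[0,0,0,0],[0,0,0,0]]'
```

```text
time: 21.85
tool_pos: [0.5012, 0.2373, 0.1294]
ee_rot: [-3.141, 0.0, 1.701]
wrist_force: [-4.5, -0.6, 2.8]
width: 0.0439
time: 23.1
tool_pos: [0.502, 0.2375, 0.1276]
ee_rot: [3.139, -0.0, 1.701]
wrist_force: [-6.3, -1.7, 9.4]
width: 0.0439
```

```bash
python3 -m crank '[[0,0,0.005,0],[0,0,0.005,0],[0,0,0.005,0],[0,0,0.005,0],[0,0,0,0],[0,0,0,0],[0,0,0,0],[0,0,0,0],[0,0,0,0],[0,0,0,0]]'
```

```text
time: 24.35
tool_pos: [0.5022, 0.2376, 0.1246]
ee_rot: [3.138, -0.001, 1.701]
wrist_force: [-8.2, -2.4, 11.7]
width: 0.0436
```

```bash
python3 -m crank '[[0,0,0.005,0],[0,0,0.005,0],[0,0,0.003,0],[0,0,0,0],[0,0,0,0],[0,0,0,0],[0,0,0,0],[0,0,0,0],[0,0,0,0],[0,0,0,0]]'
```

```text
time: 25.6
tool_pos: [0.5025, 0.2377, 0.1246]
ee_rot: [3.136, -0.001, 1.702]
wrist_force: [-9.9, -2.9, 20.7]
width: 0.0436
```

It's bottomed at 20.7 N, so I'll twist anticlockwise (negative turn about the downward tool z).

```bash
python3 -m crank '[[0,0,0,-0.08],[0,0,0,-0.08],[0,0,0,-0.08],[0,0,0,-0.08],[0,0,0,-0.08],[0,0,0,-0.08],[0,0,0,-0.08],[0,0,0,-0.08],[0,0,0,-0.03],[0,0,0,0]]'
python3 - <<'E'
from h import *
o=robot.get_obs();print(o['wrist_torque'],o['joint_positions'])
im,d=robot.snapshot("scene");W=cloud("scene",im,d)
c=im[100:280,240:420];cv2.imwrite(f'pics/j.png',cv2.resize(c[:,:,::-1],(600,600)))
for m in clusters(W,.085,.1,(.4,.6,.15,.35)):
    P=W[m];print(m.sum(),[np.round(q,1) for q in rect(P)])
E
```

```text
time: 26.85
tool_pos: [0.5025, 0.2378, 0.1243]
ee_rot: [3.138, 0.004, 2.754]
wrist_force: [-9.9, -2.4, 19.4]
width: 0.0434
[-0.61719935  1.84145724 -0.00790004] [ 3.40081491e-01  1.19529378e-01  1.47258208e+00 -9.25212541e-05
  1.54401433e+00 -8.43137797e-01]
364 [array([502.7, 239. ]), array([93.8, 93.9]), np.float64(12.1)]
```

View pics/j.png

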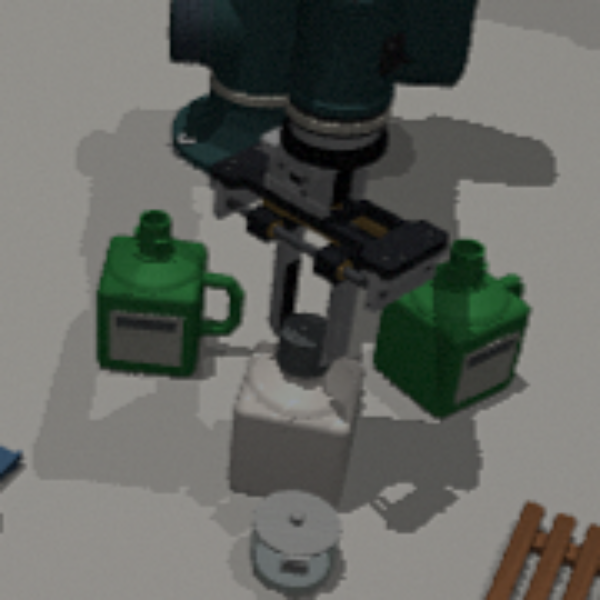

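The jug's face stayed at 12.1°. Now a small lift, watching the force to tell whether the cap is free.

```bash
python3 -m crank '[[0,0,-0.01,0],[0,0,-0.01,0],[0,0,-0.01,0],[0,0,-0.01,0],[0,0,-0.01,0],[0,0,-0.01,0],[0,0,-0.01,0],[0,0,0,0],[0,0,0,0],[0,0,0,0]]'
```

```text
time: 28.15
tool_pos: [0.5015, 0.2371, 0.1321]
ee_rot: [-3.141, -0.0, 2.754]
wrist_force: [-1.8, -0.6, -1.4]
width: 0.0439
```

```bash
python3 -m crank '[[0,0,-0.01,0],[0,0,-0.01,0],[0,0,-0.01,0],[0,0,-0.01,0],[0,0,-0.01,0],[0,0,0,0],[0,0,0,0],[0,0,0,0],[0,0,0,0],[0,0,0,0]]';python3 - <<'E'
from h import *
o=robot.get_obs();print(o['wrist_force'])
im,d=robot.snapshot("scene");W=cloud("scene",im,d)
c=im[100:280,240:420];cv2.imwrite(f'pics/k.png',cv2.resize(c[:,:,::-1],(600,600)))
for m in clusters(W,.085,.1,(.4,.6,.15,.35)):
    P=W[m];print(m.sum(),[np.round(q,1) for q in rect(P)])
E
```

```text
time: 29.4
tool_pos: [0.5016, 0.2373, 0.1429]
ee_rot: [-3.142, 0.0, 2.754]
wrist_force: [-3.3, -1.2, 0.4]
width: 0.0433
[-3.25568933 -1.24811107  0.36428496]
364 [array([501.8, 238.7]), array([93.5, 94. ]), np.float64(12.0)]
```

View pics/k.png

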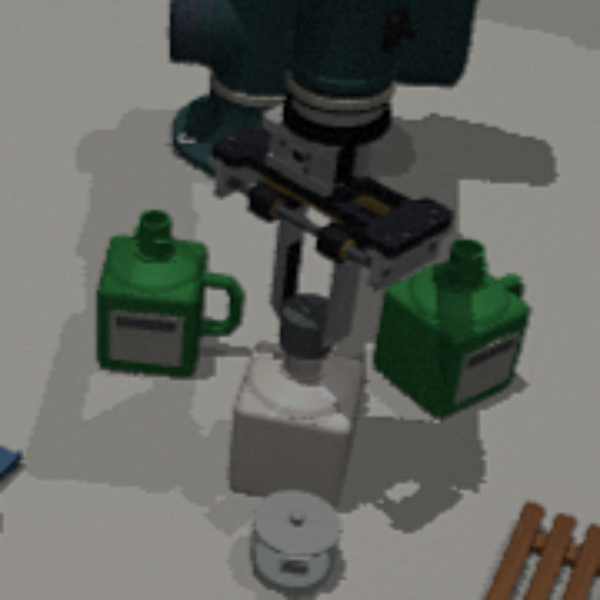

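The cap comes up with the gripper and the neck shows under it at (303,370), with no pull on the jug. I'll lift to a clear height.

```bash
python3 -m crank '[[0,0,-0.03,0],[0,0,-0.03,0],[0,0,-0.04,0],[0,0,-0.05,0],[0,0,-0.05,0],[0,0,-0.05,0],[0,0,-0.03,0],[0,0,0,0],[0,0,0,0],[0,0,0,0]]';python3 - <<'E'
from h import *
im,d=robot.snapshot("scene");W=cloud("scene",im,d)
cv2.imwrite(f'pics/l.png',cv2.resize(im[:,:,::-1],(800,600)))
c=im[100:280,240:420];cv2.imwrite(f'pics/m.png',cv2.resize(c[:,:,::-1],(600,600)))
for m in clusters(W,.085,.1,(.4,.6,.15,.35)):
    P=W[m];print(m.sum(),[np.round(q,1) for q in rect(P)])
for m in clusters(W,.02,.06,(.3,.6,-.35,-.05)):
    P=W[m];print('pots',m.sum(),[np.round(q,1) for q in rect(P)])
for m in clusters(W,.135,.25,(.46,.55,.19,.29)):
    P=W[m];print('cap/mouth',m.sum(),P.mean(0),P.min(0),P.max(0))
E
```

```text
time: 30.7
tool_pos: [0.5013, 0.2372, 0.1981]
ee_rot: [-3.141, -0.001, 2.754]
wrist_force: [-0.0, 0.1, -0.8]
width: 0.0436
368 [array([500. , 238.9]), array([98.1, 94. ]), np.float64(11.1)]
pots 643 [array([ 515.2, -203.2]), array([ 56.3, 151.7]), np.float64(8.8)]
cap/mouth 443 [0.50964958 0.2397295  0.22390537] [0.4819231 0.2042494 0.1932167] [0.52467386 0.27356375 0.24995434]
cap/mouth 90 [0.50054037 0.23943877 0.14267245] [0.48462523 0.22402056 0.13502464] [0.51566006 0.25465458 0.15018519]
```

View pics/l.png

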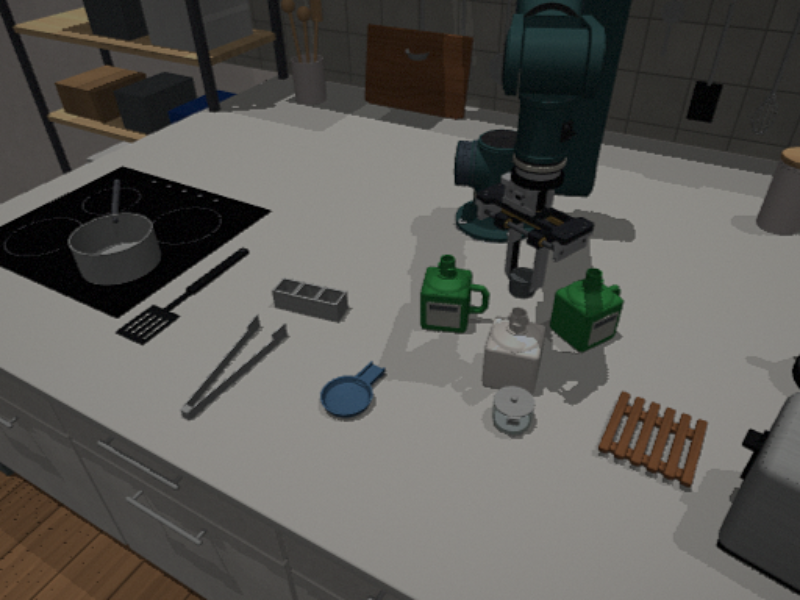

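View pics/m.png

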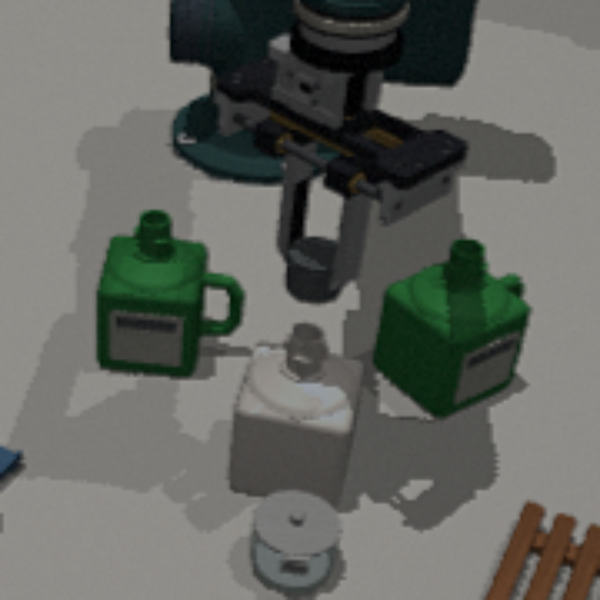

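The cap at (315,270) is upright in the jaws, about 45 mm above the open mouth at (305,350). The jug stands where it was, the pots are in their row, and the bystanders haven't moved. Handing in.

```bash
python3 -c "
from bench import robot
print(robot.close_job()); print(robot.get_obs()['width'])"
```

```text
the job is handed in; nothing more can be done
None
the job is handed in; nothing more can be done
```

I put the three pots in a row, then opened the jug, and handed the job in at about 31 s of the 67 s allowed. No verdict is reported.

- **Pots:** I squared the middle pot in the jaws, then slid the left and right pots against it. Afterwards the row measured about 150 x 51 mm from the top camera, so it is flush with practically no gaps.
- **Cap:** I pressed it down to its stop (about 5 mm, 20 N), turned it 60° anticlockwise while it was down, and lifted it straight off.
- **Last checks:** The cap is upright in the gripper at a 43.6 mm opening. Its rim is about 0.19 m up, some 45 mm above the open mouth and within a few mm of the jug's axis. The jug is within about 2 mm of where it started, and the bystanders look unmoved.
- **Disagreements:**
  - The two cameras differed by about 5 mm in y. I used the average, and the grasps bore that out.
  - The scene camera drew the row 56 to 59 mm wide, but it also drew single pots 51 to 55 mm wide, so I went by the top view.

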